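Let the cheese press down on its ratchet winch

TASK

The weight of the cheese press hangs on its little winch, held by the pawl. Lift the pawl's release lever right over so that it stays back, wind the crank up just a little so that the pawl comes unloaded and springs out, then, keeping hold of the crank, let it turn back slowly until the weight rests on the cheese in the mould with its full weight. Do not force the crank, do not let the weight drop, do not press it down, leave the other things alone, and let go of the crank only once you feel that it carries no more load.

Things in the scene. Friction and masses are not known exactly. Their poses are not given: they have to be found in the camera images.
- winch_axis (a point): Centre of the winch shaft of the cheese press, 90 mm above the worktop. The press is fixed; its place and yaw vary. Press axes: x from winch to mould (away from the robot at yaw 0), y along the shaft to the crank side, z up. From here: crank arm at y +53 mm, ratchet wheel (14 teeth, radius 43) at y -50, cheek plates at y +-32 up to z +17, wooden board x -85 to +190, y +-75, top at z -78.
- mould (a point): Centre of the mould's rim: a white cup 94 mm across, 94 mm above the worktop, 125 mm along press x from winch_axis. Between it and the winch stands a mast (30 mm wide, x +55 to +77 mm from winch_axis, 165 mm higher than the shaft) whose arm guides the weight.
- crank (a joint): Crank angle, rad, -0.40 to 2.75; 0 at the start, held by the ratchet; grows as the weight comes down 30 mm per rad, the handle going over the top towards press -x. From winch_axis the handle is at x = 75 mm sin(1.15 - angle), z = 75 mm cos(1.15 - angle). Pawl out, the weight pulls the handle that way with 4 to 8 N. Winding up (to negative) by 0.1 to 0.25 rad unloads the pawl.
- crank_grip (a point): Middle of the crank handle, a black free-spinning sleeve 18 mm thick, 64 mm long, lying along press y, 93 mm along y from winch_axis and 75 mm from the shaft axis. It can be pinched from above across its thickness (fingers closing along press x) and carried round with the hand not turning.
- lever_pivot (a point): Pin on which the pawl and the release lever both turn (axis along press y), at press x -55, y -54, z +52 mm from winch_axis.
- release_lever (a joint): Release lever angle, rad: 0 lying on top of the pawl, pointing to press +x; 1.57 upright; 2.15 on its stop, leaning back towards press -x. Its own weight (140 g, no spring) holds it down at 0, and holds it back once past upright (from 1.7).
- lever_bar (a point): Middle of the grip bar of the release lever: a dark round bar 14 mm thick standing out sideways along press -y, free for 25 mm either side of this point, 86 mm from the pivot (at lever angle 0: x +85, z +12.5 mm from it). It can be pinched from above across its thickness (fingers closing along press x) and carried round the pivot with the hand not turning.
- pawl (a joint): Pawl angle, rad: 0 engaged in the ratchet wheel, 0.45 sprung fully out. A weak spring lifts it, but while the lever lies on it, or while a loaded tooth of the wheel bears on it, it stays in.
- press_weight: Steel weight, 1.2 to 1.8 kg, disc 72 mm wide, 31 high, on a 12 mm stem; origin under its centre, 110 mm above the worktop at the start; slides up and down with the crank. Below it in the mould a follower lies on springy cheese at a height not measured: the weight meets it after 21 to 61 mm, then sinks 3 to 6 mm more while the cheese (3.5 N per mm) gradually takes the load off the crank.
- jam_jar: Jam jar, bystander, 66 mm wide, 90 mm high; origin at the centre of its underside.
- mug: Mug, bystander, 78 mm wide, 101 mm high; origin under its centre.
- lemon: Lemon, bystander, 83 x 58 mm; origin at its underside.
- spice_jar_a: Spice jar, bystander, 41 mm wide, 105 mm high; origin at the centre of its underside.
- tin_small: Small tin left of the mould, bystander, 57 mm wide, 72 mm high; origin at the centre of its underside.
- spice_jar_b: Spice jar right of the mould, bystander, 41 mm wide, 105 mm high; origin at the centre of its underside.
- teaspoon: Teaspoon lying on the worktop, bystander, 139 mm long; origin at its underside.

How it is judged:
By the outcome, as a careful person would: the job done as asked, in the order asked, and still so for the second after the job is handed in, with the robot touching nothing.
It also fails if it takes over 58 s, if anything falls off the work surface, if the arm or the gripper's body presses on something with over 40 N, if the wrist force passes 120 N, or if a joint passes its speed limit or range.

ROBOT

A 6-joint arm with a two-finger parallel gripper is mounted at the origin on a cart in front of the work surface, level with it; the furniture and walls round the work are solid. World frame = base frame: x ahead of the robot, y to its left, z up, the work surface at z = 0. Lengths are in m, angles in rad, forces in N, time in s.
With the tool pointing down it reaches from about 0.275 to 0.85 m from the base axis. Payload 19 kg.
Tool frame: the origin (TCP) lies at the very end of the fingers, on their centre line; the grasp point (between the pads) lies 19 mm behind it (r.grasp_offset is the distance from the TCP to the grasp point, in m); z points along the fingers, y is the line along which they close (so a half turn about z gives the same grasp; the last joint's range is limited). The gripper opens to 85 mm and grips with 20 to 120 N. Pads are 22 mm wide; open, the fingers measure 114 mm over their backs; the gripper's body (76 mm by 85 mm) begins 54 mm behind the grasp point. The pads swing forward as they close: fully open they stand 13 mm farther back than shut.
Start: joints at [-1.48, 0.15, 1.437, -0, 1.554, -0.134], TCP at [0.128, -0.561, 0.231] pointing down, gripper open.
Joint ranges: [-2.8, 2.8], [-0.68, 2.1], [0.12, 2.68], [-1.39, 4.53], [0.16, 2.79], [-2.81, 2.81]. Speed limits (rad/s): [1.89, 1.89, 2.22, 3.01, 3.01, 3.01].

INTERFACE

Orientations are given as [roll, pitch, yaw] about the fixed x, y, z axes, in that order (R = Rz(yaw) Ry(pitch) Rx(roll)).
In Python, from workcell import r gives the robot as it stands.
- The arm moves only by the tool carry_out, never from a script. Its argument "plan" is a list of rows, each an object with "offset": the shift along the tool's x, y, z in m, a list of three; "rotation": the turn, a rotation vector about the tool's x, y, z in rad, a list of three; "jaw": the closure, from 0 (fully open) to 1 (shut). In form: [{"offset": [tx, ty, tz], "rotation": [ax, ay, az], "jaw": jaw}, ...]. A call has exactly 5 rows; each row shifts and turns the commanded pose from where the row before left it, along the tool's axes as they then stand; what a row does not reach is not made up. A row lasts 1/8 s, in which the tool goes at most 62.5 mm and 10.7 degrees, less where a joint would pass 70% of its speed; a pose out of reach is approached as far as the arm can. A call is refused whole if a number of a shift passes 0.0625 or a number of a turn 0.188, either way. A call with a gripper value outside its range is refused whole. The fingers move at their own pace and stop on an object; "grip_force" is the grip in N (left out, the last holds). Time passes only in rows, so rows that do not move let the fingers close, or fill a call up. It gives the time, the measured TCP pose, the force, the opening and the grip force at its end, in the units of the state.
- r.get_obs(): the state, without advancing time (a new reading comes with each control period).
- r.camera(name): name is "scene" or "top"; returns a dict with "img" (420x560x3 uint8, red, green, blue), "fx", "fy", "cx", "cy" (pixels), "eye" and "orientation" of the camera in the world. Camera axes: x right, y up, looking along -z (the intrinsics and any distortion apply to the point x, -y, -z); pixel columns grow to the right and rows downward; lengths in m; the calibration is good to about 2 mm. A picture is of the moment at which its call begins. There is no depth.
- r.hand_in(): hands the job in; it is judged then, once.
The state is a dict: "time_s": time; "joint_pos": joint angles; "joint_vel": joint speeds; "joint_efforts": joint torques, N m; "position": TCP position; "orientation": TCP orientation; "ft_force": force on the tool from outside, world axes, zero at the start; "wrist_torque": the same for the moment, N m; "opening": opening from 0.0 (shut) to 1.0 (fully open); "grasp_force": force on a finger pad.
Only numpy, scipy, OpenCV 4.12 (cv2) and the standard library are available. Lean on these libraries where they do the work, as an engineer would, in place of code of your own. Each camera call takes 0.05 s, during which the arm holds its last target. There are 200 camera calls.

## Working session

There is one attempt and no reset: what is moved stays moved. The work goes in short steps, Python scripts to look and compute and a tool call to move; the robot and the scene stay as the last step left them, time stands still between calls to the robot, and variables do not carry over. Pictures are saved under pics/ and viewed, at most 10 in all, crops included, and the job is handed in when it is done.

Besides the shell and the picture viewer there is one more tool, called after "Request:" as a command line: name --argument value ..., lists and objects as JSON in quotes. carry_out: Moves the arm, as the interface text tells. Its arguments: {"type":"object","properties":{"plan":{"type":"array"},"grip_force":{"type":"number"}},"required":["plan"]}

```bash
mkdir -p pics; ls; python3 - <<'E'
from workcell import r
import cv2
for n in("scene","top"):
    c=r.camera(n); cv2.imwrite(f"pics/{n}0.png",c["img"][:,:,::-1])
    print({k:v for k,v in c.items() if k!="img"})
print(r.get_obs(), r.grasp_offset)
E
```

```text
pics
{'fx': 442.3666181038551, 'fy': 442.3666181038551, 'cx': 282.4862722123567, 'cy': 212.96549967291264, 'eye': array([0.01210065, 0.58933656, 0.83538605]), 'orientation': array([ 0.73485505, -0.01745656, -2.21936078])}
{'fx': 440.33244640405627, 'fy': 440.33244640405627, 'cx': 274.4186410683782, 'cy': 211.80060867240636, 'eye': array([0.40084529, 0.22400541, 1.02114348]), 'orientation': array([ 0.12985037, -0.03066681, -1.59161631])}
{'time_s': 0.1, 'joint_pos': array([-1.48001602e+00,  1.50944443e-01,  1.43795094e+00,  3.39766672e-05,
        1.55378085e+00, -1.34006787e-01]), 'joint_vel': array([-0.00122971, -0.00051668, -0.00260371,  0.00031475,  0.00129167,
        0.00059221]), 'joint_efforts': array([ 4.98547131e-03, -7.14384842e+01, -5.71794319e+01, -1.78607988e-04,
        7.14198439e-03,  3.00962949e-05]), 'position': array([ 0.12813516, -0.56032435,  0.23073899]), 'orientation': array([-3.14052332e+00, -1.78439776e-04,  2.24786407e-01]), 'ft_force': array([-0.89298452,  0.51274761,  0.28753716]), 'wrist_torque': array([-0.03151167, -0.01873259,  0.01070036]), 'grasp_force': 0.0, 'opening': 1.0000699262833461} 0.0187
```

View pics/scene0.png

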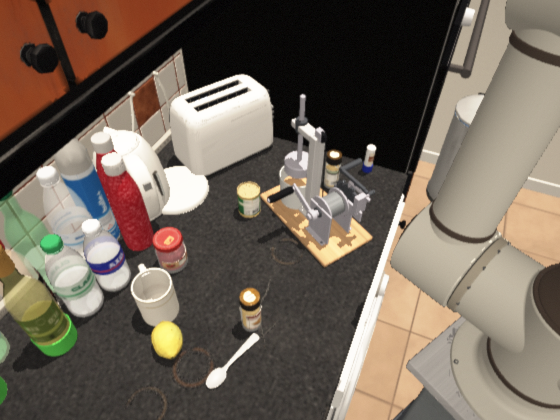

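View pics/top0.png

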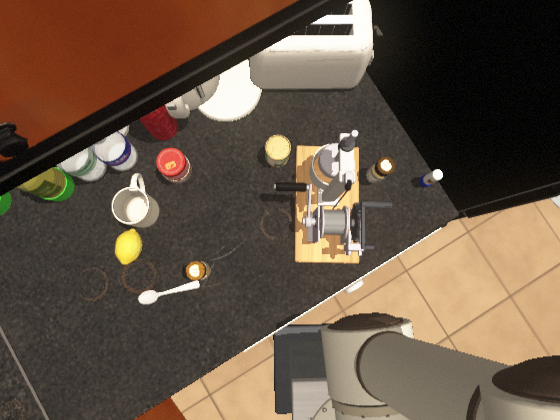

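The scene view shows the press with its crank towards the left. In the top view the board spans about (296,147) to (359,263), the crank handle is near (291,187) and the lever bar near (378,205). I'll zoom in and measure.

```bash
cat > h.py <<'E'
import numpy as np, cv2
from scipy.spatial.transform import Rotation as R
def ray(c,u,v):
    d=R.from_euler('xyz',c["orientation"]).apply([(u-c["cx"])/c["fx"],-(v-c["cy"])/c["fy"],-1.]); return np.array(c["eye"]),d
def onplane(c,u,v,z):
    e,d=ray(c,u,v); return e+d*(z-e[2])/d[2]
def proj(c,p):
    q=R.from_euler('xyz',c["orientation"]).inv().apply(np.array(p)-c["eye"]); return c["cx"]-c["fx"]*q[0]/q[2], c["cy"]+c["fy"]*q[1]/q[2]
E
python3 - <<'E'
from workcell import r
from h import *
c=r.camera("top"); im=c["img"]
a=im[120:280,255:415,::-1]; cv2.imwrite("pics/ztop.png",cv2.resize(a,(600,600),interpolation=cv2.INTER_CUBIC))
hsv=cv2.cvtColor(im,cv2.COLOR_RGB2HSV)
m=cv2.inRange(hsv,(8,80,90),(28,255,255)); w=np.zeros_like(m); w[135:275,280:362]=m[135:275,280:362]
w[:, :293]=0
w=cv2.morphologyEx(w,cv2.MORPH_OPEN,np.ones((3,3)))
pts=np.argwhere(w)[:,::-1]
P=np.array([onplane(c,u,v,.012)[:2] for u,v in pts])
rect=cv2.minAreaRect(P.astype(np.float32)*1000); print(rect, cv2.boxPoints(rect))
s=r.camera("scene"); cv2.imwrite("pics/zscene.png",cv2.resize(s["img"][85:265,240:400,::-1],(533,600),interpolation=cv2.INTER_CUBIC))
for n,px in(("grip",(291,187)),):print(n,onplane(c,*px,.1206))
E
```

```text
((550.26318359375, 67.63363647460938), (149.70167541503906, 276.1845703125), 87.46699523925781) [[408.99783    -1.0410919]
 [684.9125    -13.247036 ]
 [691.52856   136.30836  ]
 [415.6139    148.51431  ]]
grip [0.56935924 0.15833199 0.1206    ]
```

View pics/ztop.png

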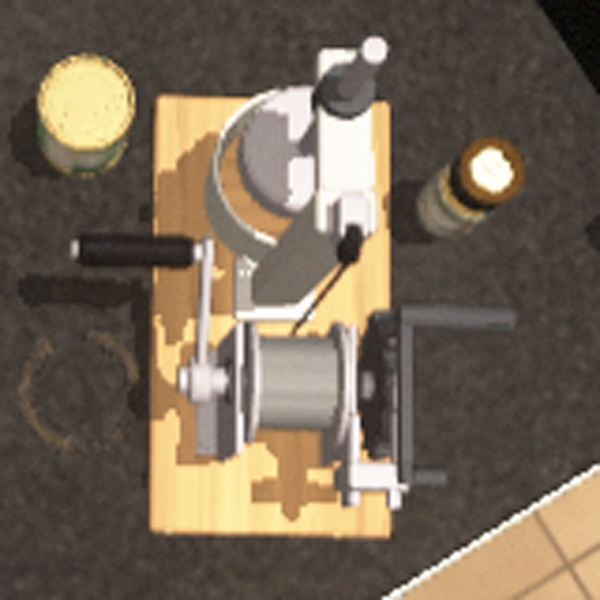

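View pics/zscene.png

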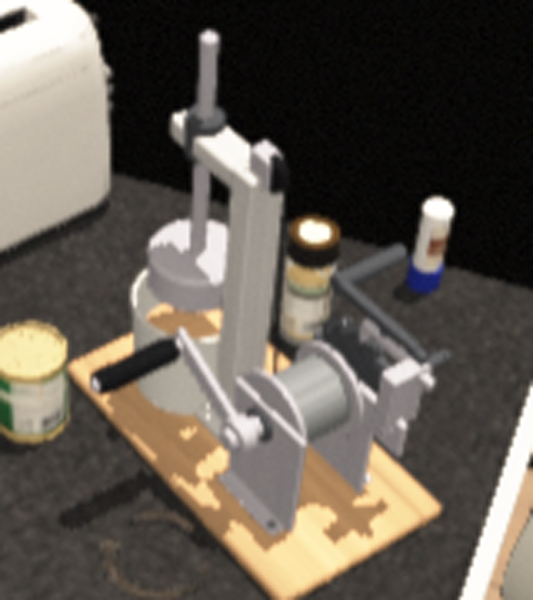

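The board measures 276x150 mm against the given 275x150, and the handle seen at (0.569,0.158) agrees with the position the board predicts. The zoomed top view shows the lever bar at about zoom (413–515, 317). I'll now get the lever bar's position and check the residuals.

```bash
cat >> h.py <<'E'
YAW=np.radians(-2.53); W=np.array([.4978,.0699,.090])
def w2p(p): return R.from_euler('z',-YAW).apply(np.array(p)-W)
def p2w(q): return W+R.from_euler('z',YAW).apply(np.array(q))
E
python3 - <<'E'
from workcell import r
from h import *
c=r.camera("top"); s=r.camera("scene")
z=lambda u,v:(255+(u+.5)*160/600-.5,120+(v+.5)*160/600-.5)
for n,(u,v),h in(("bar in",(413,317),.1545),("bar out",(515,318),.1545),("grip lo",(78,250),.1206),("grip hi",(193,251),.1206),("shaft end",(185,380),.09)):
    p=onplane(c,*z(u,v),h); print(n,p.round(4),(w2p(p)*1000).round(1))
y=lambda u,v:(240+(u+.5)*160/533-.5,85+(v+.5)*.3-.5)
for n,(u,v),h in(("s bar in",(345,280),.1545),("s bar out",(402,252),.1545),("s grip lo",(100,382),.1206),("s grip hi",(175,347),.1206)):
    p=onplane(s,*y(u,v),h); print(n,p.round(4),(w2p(p)*1000).round(1))
# bar arc, grasp TCP in world for lever angles
b0=np.arctan2(12.5,85)
for a in(0,.5,1,1.57,1.9,2.15):
    print(a,p2w(np.array([-55+86*np.cos(a+b0),-95,52+86*np.sin(a+b0)])/1000).round(4))
E
```

```text
bar in [0.5259 0.0137 0.1545] [ 30.5 -54.9  64.5]
bar out [ 0.5244 -0.0412  0.1545] [  31.5 -109.8   64.5]
grip lo [0.5713 0.1907 0.1206] [ 68.1 123.9  30.6]
grip hi [0.5698 0.1268 0.1206] [69.4 60.  30.6]
shaft end [0.5011 0.1303 0.09  ] [ 0.6 60.5 -0. ]
s bar in [0.5221 0.0134 0.1545] [ 26.8 -55.4  64.5]
s bar out [ 0.5201 -0.0388  0.1545] [  27.1 -107.6   64.5]
s grip lo [0.5694 0.1873 0.1206] [ 66.4 120.4  30.6]
s grip hi [0.5659 0.126  0.1206] [65.6 59.1 30.6]
0 [ 0.5237 -0.0263  0.1545]
0.5 [ 0.5073 -0.0256  0.1938]
1 [ 0.4741 -0.0241  0.2204]
1.57 [ 0.4262 -0.022   0.2271]
1.9 [ 0.3994 -0.0208  0.2185]
2.15 [ 0.3817 -0.0201  0.2064]
```

Request:
carry_out --plan '[{"offset": [0,0,-0.004],"rotation": [0,0,-0.186],"jaw": 0.3},{"offset": [0,0,-0.004],"rotation": [0,0,-0.186],"jaw": 0.3},{"offset": [0,0,-0.004],"rotation": [0,0,-0.186],"jaw": 0.3},{"offset": [0,0,-0.004],"rotation": [0,0,-0.186],"jaw": 0.3},{"offset": [0,0,-0.004],"rotation": [0,0,-0.186],"jaw": 0.3}]' --grip_force 40

```text
time_s: 0.92
position: [0.1282, -0.5605, 0.2513]
orientation: [-3.141, -0.0, 1.161]
ft_force: [-0.4, 0.4, 0.6]
opening: 0.703
grasp_force: 0.0
```

Request:
carry_out --plan '[{"offset": [0,0,0],"rotation": [0,0,-0.186],"jaw": 0.3},{"offset": [0,0,0],"rotation": [0,0,-0.186],"jaw": 0.3},{"offset": [0.051,0.0338,0],"rotation": [0,0,0],"jaw": 0.3},{"offset": [0.051,0.0338,0],"rotation": [0,0,0],"jaw": 0.3},{"offset": [0.051,0.0338,0],"rotation": [0,0,0],"jaw": 0.3}]'

```text
time_s: 1.55
position: [0.2369, -0.4105, 0.2512]
orientation: [3.141, -0.0, 1.526]
ft_force: [2.3, -0.9, 0.8]
opening: 0.696
grasp_force: 0.0
```

Request:
carry_out --plan '[{"offset": [0.051,0.0338,0],"rotation": [0,0,0],"jaw": 0.3},{"offset": [0.051,0.0338,0],"rotation": [0,0,0],"jaw": 0.3},{"offset": [0.051,0.0338,0],"rotation": [0,0,0],"jaw": 0.3},{"offset": [0.051,0.0338,0],"rotation": [0,0,0],"jaw": 0.3},{"offset": [0.051,0.0338,0],"rotation": [0,0,0],"jaw": 0.3}]'

```text
time_s: 2.17
position: [0.417, -0.1629, 0.2516]
orientation: [3.141, 0.0, 1.527]
ft_force: [0.6, -1.4, -0.5]
opening: 0.699
grasp_force: 0.0
```

Request:
carry_out --plan '[{"offset": [0.051,0.0338,0],"rotation": [0,0,0],"jaw": 0.3},{"offset": [0.051,0.0338,0],"rotation": [0,0,0],"jaw": 0.3},{"offset": [0.04,0.028,0],"rotation": [0,0,0],"jaw": 0.3},{"offset": [0,0,0],"rotation": [0,0,0],"jaw": 0.3},{"offset": [0,0,0],"rotation": [0,0,0],"jaw": 0.3}]'

```text
time_s: 2.8
position: [0.5177, -0.0273, 0.2511]
orientation: [-3.141, 0.0, 1.527]
ft_force: [0.3, -0.5, -0.1]
opening: 0.702
grasp_force: 0.0
```

Request:
carry_out --plan '[{"offset": [0.009,0.005,0.03],"rotation": [0,0,0],"jaw": 0.3},{"offset": [0,0,0.04],"rotation": [0,0,0],"jaw": 0.3},{"offset": [0,0,0.03],"rotation": [0,0,0],"jaw": 0.3},{"offset": [0,0,0.0155],"rotation": [0,0,0],"jaw": 0.3},{"offset": [0,0,0],"rotation": [0,0,0],"jaw": 0.3}]'

```text
time_s: 3.42
position: [0.523, -0.019, 0.1357]
orientation: [-3.141, -0.0, 1.526]
ft_force: [0.1, -0.2, -0.3]
opening: 0.702
grasp_force: 0.0
```

```bash
python3 - <<'E'
from workcell import r
from h import *
o=r.get_obs(); print(o["position"],o["ft_force"])
c=r.camera("top"); s=r.camera("scene")
a=cv2.resize(c["img"][150:270,290:420,::-1],(400,370)); b=cv2.resize(s["img"][120:240,290:420,::-1],(400,370))
cv2.imwrite("pics/a1.png",np.hstack([a,b]))
E
```

```text
[ 0.52299937 -0.01900106  0.1356817 ] [ 0.11398728 -0.16457172 -0.30004427]
```

View pics/a1.png

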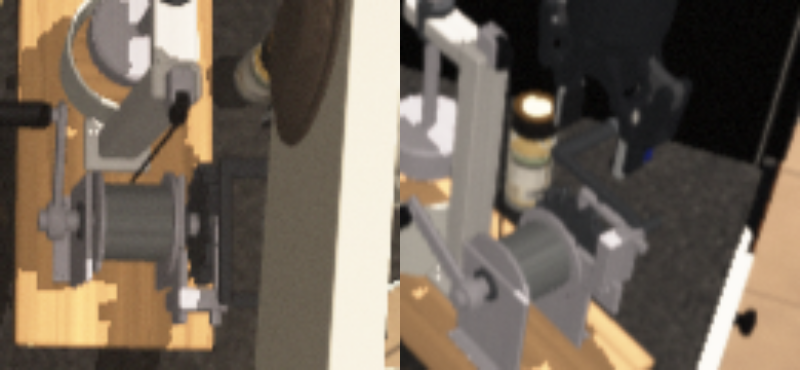

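The fingers straddle the lever bar: the bar leads into the gripper at about (590,140) in the right-hand panel, with no contact. Closing now.

Request:
carry_out --plan '[{"offset": [0,0,0],"rotation": [0,0,0],"jaw": 1},{"offset": [0,0,0],"rotation": [0,0,0],"jaw": 1},{"offset": [0,0,0],"rotation": [0,0,0],"jaw": 1},{"offset": [0,0,0],"rotation": [0,0,0],"jaw": 1},{"offset": [0,0,0],"rotation": [0,0,0],"jaw": 1}]'

```text
time_s: 4.15
position: [0.5233, -0.0183, 0.1363]
orientation: [3.142, 0.0, 1.527]
ft_force: [-4.1, 0.0, 5.2]
opening: 0.151
grasp_force: 38.9
```

```bash
python3 - <<'E'
from h import *
b0=np.arctan2(12.5,85);P=None
for a in np.arange(0,2.11,.15):
    p=np.array([86*np.cos(a+b0),86*np.sin(a+b0)])
    if P is not None: print(round(a,2),"ty %.4f tz %.4f"%((p-P)[0]/1000,-(p-P)[1]/1000))
    P=p
E
```

```text
0.15 ty -0.0028 tz -0.0126
0.3 ty -0.0047 tz -0.0120
0.45 ty -0.0064 tz -0.0112
0.6 ty -0.0080 tz -0.0101
0.75 ty -0.0094 tz -0.0088
0.9 ty -0.0106 tz -0.0073
1.05 ty -0.0116 tz -0.0056
1.2 ty -0.0123 tz -0.0038
1.35 ty -0.0127 tz -0.0019
1.5 ty -0.0129 tz 0.0000
1.65 ty -0.0127 tz 0.0019
1.8 ty -0.0123 tz 0.0038
1.95 ty -0.0116 tz 0.0056
2.1 ty -0.0106 tz 0.0073
```

Request:
carry_out --plan '[{"offset": [0,-0.0028,-0.0126],"rotation": [0,0,0],"jaw": 1},{"offset": [0,-0.0047,-0.012],"rotation": [0,0,0],"jaw": 1},{"offset": [0,-0.0064,-0.0112],"rotation": [0,0,0],"jaw": 1},{"offset": [0,-0.008,-0.0101],"rotation": [0,0,0],"jaw": 1},{"offset": [0,-0.0094,-0.0088],"rotation": [0,0,0],"jaw": 1}]'

```text
time_s: 4.78
position: [0.4944, -0.0173, 0.1932]
orientation: [3.134, 0.001, 1.527]
ft_force: [18.3, -0.8, 12.7]
opening: 0.146
grasp_force: 39.1
```

Request:
carry_out --plan '[{"offset": [0,-0.0086,-0.0088],"rotation": [0,0,0],"jaw": 1},{"offset": [0,-0.0116,-0.0056],"rotation": [0,0,0],"jaw": 1},{"offset": [0,-0.0123,-0.0038],"rotation": [0,0,0],"jaw": 1},{"offset": [0,-0.0127,-0.0019],"rotation": [0,0,0],"jaw": 1},{"offset": [0,-0.0129,0],"rotation": [0,0,0],"jaw": 1}]'

```text
time_s: 5.4
position: [0.4342, -0.0146, 0.2118]
orientation: [3.139, 0.0, 1.527]
ft_force: [4.1, -2.4, 2.0]
opening: 0.149
grasp_force: 42.5
```

Request:
carry_out --plan '[{"offset": [0,-0.0127,0.0019],"rotation": [0,0,0],"jaw": 1},{"offset": [0,-0.0123,0.0038],"rotation": [0,0,0],"jaw": 1},{"offset": [0,-0.0116,0.0056],"rotation": [0,0,0],"jaw": 1},{"offset": [0,-0.008,0.005],"rotation": [0,0,0],"jaw": 1},{"offset": [0,0,0],"rotation": [0,0,0],"jaw": 1}]'

```text
time_s: 6.02
position: [0.3883, -0.0124, 0.194]
orientation: [-3.14, 0.0, 1.527]
ft_force: [-5.0, -1.3, 8.3]
opening: 0.15
grasp_force: 44.6
```

Request:
carry_out --plan '[{"offset": [0,0,0],"rotation": [0,0,0],"jaw": 0.3},{"offset": [0,0,0],"rotation": [0,0,0],"jaw": 0.3},{"offset": [0,0,0],"rotation": [0,0,0],"jaw": 0.3},{"offset": [0,0,-0.02],"rotation": [0,0,0],"jaw": 0.3},{"offset": [0,0,-0.04],"rotation": [0,0,0],"jaw": 0.3}]'

```text
time_s: 6.65
position: [0.3889, -0.0123, 0.2539]
orientation: [-3.139, -0.001, 1.527]
ft_force: [0.4, -0.8, 0.5]
opening: 0.701
grasp_force: 0.0
```

Request:
carry_out --plan '[{"offset": [0,0,-0.06],"rotation": [0,0,0],"jaw": 0.3},{"offset": [0.05,0,-0.03],"rotation": [0,0,0],"jaw": 0.3},{"offset": [0.06,0,0],"rotation": [0,0,0],"jaw": 0.3},{"offset": [0.06,0.0,0],"rotation": [0,0,0],"jaw": 0.3},{"offset": [0,0.0,0],"rotation": [0,0,0],"jaw": 0.3}]'

```text
time_s: 7.28
position: [0.3964, 0.1609, 0.3439]
orientation: [-3.14, -0.001, 1.533]
ft_force: [-0.2, -1.0, 0.2]
opening: 0.7
grasp_force: 0.0
```

```bash
python3 - <<'E'
from workcell import r
from h import *
o=r.get_obs(); print(o["position"],(w2p(o["position"])*1000).round(1),o["ft_force"])
g=np.array([75*np.sin(1.15),96,75*np.cos(1.15)])/1000; print(p2w(g))
c=r.camera("top"); s=r.camera("scene")
a=cv2.resize(c["img"][140:270,270:400,::-1],(400,400)); b=cv2.resize(s["img"][115:245,270:400,::-1],(400,400))
cv2.imwrite("pics/a2.png",np.hstack([a,b]))
E
```

```text
[0.39638248 0.16085749 0.34389884] [-105.3   86.4  253.9] [-0.20871048 -0.97473827  0.18326979]
[0.57042824 0.16278455 0.12063656]
```

View pics/a2.png

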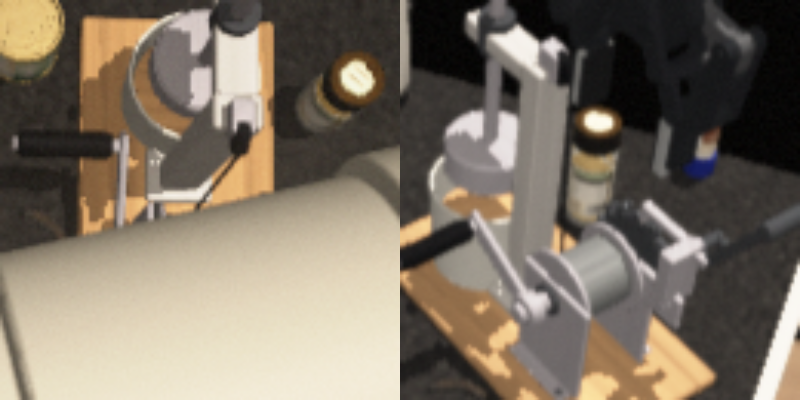

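Lever is resting back: its bar is at about (770,230) in the right panel. Next, move over the crank handle.

Request:
carry_out --plan '[{"offset": [0.004,0.058,0],"rotation": [0,0,0],"jaw": 0.3},{"offset": [0.004,0.058,0],"rotation": [0,0,0],"jaw": 0.3},{"offset": [0,0.0578,0],"rotation": [0,0,0],"jaw": 0.3},{"offset": [0,0,0.05],"rotation": [0,0,0],"jaw": 0.3},{"offset": [0,0,0.05],"rotation": [0,0,0],"jaw": 0.3}]'

```text
time_s: 8.0
position: [0.572, 0.1554, 0.2425]
orientation: [-3.141, 0.0, 1.524]
ft_force: [0.6, 0.5, -1.3]
opening: 0.703
grasp_force: 0.0
```

```bash
python3 - <<'E'
from workcell import r
from h import *
o=r.get_obs(); print((w2p(o["position"])*1000).round(1),o["orientation"],o["ft_force"])
E
```

```text
[ 70.3  88.7 152.5] [-3.14134232e+00  1.22224810e-04  1.52381794e+00] [ 0.57911959  0.4517925  -1.29388699]
```

Request:
carry_out --plan '[{"offset": [0.005,-0.002,0.04],"rotation": [0,0,0],"jaw": 0.3},{"offset": [0,0,0.04],"rotation": [0,0,0],"jaw": 0.3},{"offset": [0,0,0.04],"rotation": [0,0,0],"jaw": 0.3},{"offset": [0,0,0.02],"rotation": [0,0,0],"jaw": 0.3},{"offset": [0,0,0],"rotation": [0,0,0],"jaw": 0.3}]'

```text
time_s: 8.62
position: [0.5688, 0.1609, 0.1031]
orientation: [-3.139, 0.001, 1.525]
ft_force: [-0.2, -0.3, 0.2]
opening: 0.697
grasp_force: 0.0
```

Request:
carry_out --plan '[{"offset": [0,0,0],"rotation": [0,0,0],"jaw": 1},{"offset": [0,0,0],"rotation": [0,0,0],"jaw": 1},{"offset": [0,0,0],"rotation": [0,0,0],"jaw": 1},{"offset": [0,0,0],"rotation": [0,0,0],"jaw": 1},{"offset": [0,0,0],"rotation": [0,0,0],"jaw": 1}]'

```text
time_s: 9.25
position: [0.5694, 0.1627, 0.1046]
orientation: [3.141, 0.0, 1.527]
ft_force: [0.6, -4.0, 1.7]
opening: 0.19
grasp_force: 39.3
```

```bash
python3 - <<'E'
from workcell import r
from h import *
o=r.get_obs(); print((w2p(o["position"])*1000).round(1),o["orientation"],o["ft_force"])
f=lambda a:np.array([75*np.sin(1.15-a),75*np.cos(1.15-a)])
for a in np.append(np.arange(0,-.31,-.05),np.arange(-.2,2.4,.1)): print(round(a,2),f(a).round(1))
E
```

```text
[67.4 95.9 14.6] [3.14105801e+00 1.29391156e-04 1.52689465e+00] [ 0.56051438 -3.99526612  1.66083357]
0.0 [68.5 30.6]
-0.05 [69.9 27.2]
-0.1 [71.2 23.6]
-0.15 [72.3 20.1]
-0.2 [73.2 16.4]
-0.25 [73.9 12.7]
-0.3 [74.5  9. ]
-0.2 [73.2 16.4]
-0.1 [71.2 23.6]
0.0 [68.5 30.6]
0.1 [65.1 37.3]
0.2 [61.  43.6]
0.3 [56.3 49.5]
0.4 [51.1 54.9]
0.5 [45.4 59.7]
0.6 [39.2 63.9]
0.7 [32.6 67.5]
0.8 [25.7 70.5]
0.9 [18.6 72.7]
1.0 [11.2 74.2]
1.1 [ 3.7 74.9]
1.2 [-3.7 74.9]
1.3 [-11.2  74.2]
1.4 [-18.6  72.7]
1.5 [-25.7  70.5]
1.6 [-32.6  67.5]
1.7 [-39.2  63.9]
1.8 [-45.4  59.7]
1.9 [-51.1  54.9]
2.0 [-56.3  49.5]
2.1 [-61.   43.6]
2.2 [-65.1  37.3]
2.3 [-68.5  30.6]
```

Request:
carry_out --plan '[{"offset": [0,0.0014,0.0034],"rotation": [0,0,0],"jaw": 1},{"offset": [0,0.0013,0.0036],"rotation": [0,0,0],"jaw": 1},{"offset": [0,0.0011,0.0035],"rotation": [0,0,0],"jaw": 1},{"offset": [0,0,0],"rotation": [0,0,0],"jaw": 1},{"offset": [0,0,0],"rotation": [0,0,0],"jaw": 1}]'

```text
time_s: 9.88
position: [0.5732, 0.1625, 0.0941]
orientation: [3.141, 0.0, 1.527]
ft_force: [-2.0, -4.6, 5.6]
opening: 0.195
grasp_force: 39.7
```

```bash
python3 - <<'E'
from workcell import r
from h import *
o=r.get_obs(); print((w2p(o["position"])*1000).round(1),o["orientation"],o["ft_force"])
s=r.camera("scene")
cv2.imwrite("pics/a3.png",cv2.resize(s["img"][115:245,270:400,::-1],(600,600),interpolation=cv2.INTER_CUBIC))
E
```

```text
[71.2 95.8  4.1] [3.14118051e+00 1.55706401e-04 1.52683190e+00] [-1.95878444 -4.6277731   5.5526269 ]
```

View pics/a3.png

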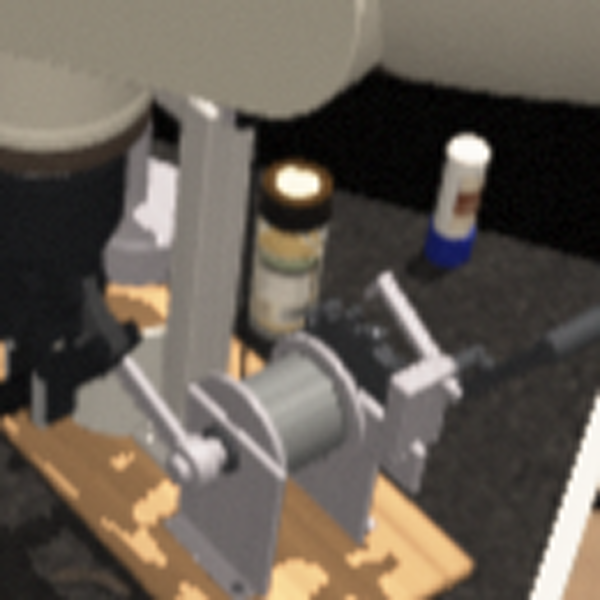

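The pawl now stands clear of the wheel (about (385,280) to (455,385), before about (370,310) to (450,368)), and the handle load of ~5.5 N is felt. I'll make the lowering table next.

```bash
cat > st.py <<'E'
from workcell import r
from h import *
o=r.get_obs(); p=w2p(o["position"])*1000; p[2]+=18.7
a=1.15-np.arctan2(p[0],p[2]); F=R.from_euler('z',-YAW).apply(o["ft_force"])
t=np.array([-np.cos(1.15-a),0,np.sin(1.15-a)]); n=np.array([np.sin(1.15-a),0,np.cos(1.15-a)])
print("angle %.3f radius %.1f tang %.2f rad %.2f"%(a,np.hypot(p[0],p[2]),F@t,F@n),o["orientation"].round(3))
E
python3 st.py; python3 - <<'E'
import numpy as np
f=lambda a:np.array([75*np.sin(1.15-a),-75*np.cos(1.15-a)])
for a in np.arange(-.2,2.4,.05): print("%.2f->"%a,(f(a+.05)-f(a)).round(1),end=" ")
E
```

```text
angle -0.110 radius 74.8 tang 5.72 rad 0.13 [3.141 0.    1.527]
-0.20-> [-0.9 -3.6] -0.15-> [-1.1 -3.6] -0.10-> [-1.3 -3.5] -0.05-> [-1.4 -3.5] -0.00-> [-1.6 -3.4] 0.05-> [-1.8 -3.3] 0.10-> [-1.9 -3.2] 0.15-> [-2.1 -3.1] 0.20-> [-2.3 -3. ] 0.25-> [-2.4 -2.9] 0.30-> [-2.5 -2.8] 0.35-> [-2.7 -2.6] 0.40-> [-2.8 -2.5] 0.45-> [-2.9 -2.3] 0.50-> [-3.  -2.2] 0.55-> [-3.1 -2. ] 0.60-> [-3.2 -1.9] 0.65-> [-3.3 -1.7] 0.70-> [-3.4 -1.5] 0.75-> [-3.5 -1.4] 0.80-> [-3.6 -1.2] 0.85-> [-3.6 -1. ] 0.90-> [-3.7 -0.8] 0.95-> [-3.7 -0.7] 1.00-> [-3.7 -0.5] 1.05-> [-3.7 -0.3] 1.10-> [-3.7 -0.1] 1.15-> [-3.7  0.1] 1.20-> [-3.7  0.3] 1.25-> [-3.7  0.5] 1.30-> [-3.7  0.7] 1.35-> [-3.7  0.8] 1.40-> [-3.6  1. ] 1.45-> [-3.6  1.2] 1.50-> [-3.5  1.4] 1.55-> [-3.4  1.5] 1.60-> [-3.3  1.7] 1.65-> [-3.2  1.9] 1.70-> [-3.1  2. ] 1.75-> [-3.   2.2] 1.80-> [-2.9  2.3] 1.85-> [-2.8  2.5] 1.90-> [-2.7  2.6] 1.95-> [-2.5  2.8] 2.00-> [-2.4  2.9] 2.05-> [-2.3  3. ] 2.10-> [-2.1  3.1] 2.15-> [-1.9  3.2] 2.20-> [-1.8  3.3] 2.25-> [-1.6  3.4] 2.30-> [-1.4  3.5] 2.35-> [-1.3  3.5]
```

Request:
carry_out --plan '[{"offset": [0,0.0008,0.003],"rotation": [0,0,0],"jaw": 1},{"offset": [0,0,0],"rotation": [0,0,0],"jaw": 1},{"offset": [0,0,0],"rotation": [0,0,0],"jaw": 1},{"offset": [0,-0.0008,-0.003],"rotation": [0,0,0],"jaw": 1},{"offset": [0,-0.0011,-0.0035],"rotation": [0,0,0],"jaw": 1}]'

```text
time_s: 10.55
position: [0.572, 0.1626, 0.0978]
orientation: [3.141, 0.0, 1.527]
ft_force: [-1.2, -4.7, 5.2]
opening: 0.195
grasp_force: 39.7
```

```bash
python3 st.py
```

```text
angle -0.059 radius 74.9 tang 5.19 rad 0.86 [3.141 0.    1.527]
```

Request:
carry_out --plan '[{"offset": [0,-0.0013,-0.0035],"rotation": [0,0,0],"jaw": 1},{"offset": [0,-0.0014,-0.0035],"rotation": [0,0,0],"jaw": 1},{"offset": [0,-0.0016,-0.0034],"rotation": [0,0,0],"jaw": 1},{"offset": [0,-0.0018,-0.0033],"rotation": [0,0,0],"jaw": 1},{"offset": [0,-0.0019,-0.0032],"rotation": [0,0,0],"jaw": 1}]'

```text
time_s: 11.18
position: [0.5639, 0.1629, 0.1147]
orientation: [3.141, 0.0, 1.527]
ft_force: [-3.7, -4.9, 5.0]
opening: 0.198
grasp_force: 39.7
```

```bash
python3 st.py
```

```text
angle 0.191 radius 75.6 tang 6.11 rad 0.03 [3.141 0.    1.527]
```

Past zero with the load carried, so the pawl is out. Continue lowering.

Request:
carry_out --plan '[{"offset": [0,-0.0021,-0.0031],"rotation": [0,0,0],"jaw": 1},{"offset": [0,-0.0023,-0.003],"rotation": [0,0,0],"jaw": 1},{"offset": [0,-0.0024,-0.0029],"rotation": [0,0,0],"jaw": 1},{"offset": [0,-0.0025,-0.0028],"rotation": [0,0,0],"jaw": 1},{"offset": [0,-0.0027,-0.0026],"rotation": [0,0,0],"jaw": 1}]'

```text
time_s: 11.8
position: [0.5517, 0.1634, 0.1291]
orientation: [3.142, 0.0, 1.527]
ft_force: [-2.9, -4.5, 5.6]
opening: 0.194
grasp_force: 39.7
```

```bash
python3 st.py
```

```text
angle 0.439 radius 76.2 tang 5.69 rad 2.48 [3.142 0.    1.527]
```

Request:
carry_out --plan '[{"offset": [0,-0.0028,-0.0025],"rotation": [0,0,0],"jaw": 1},{"offset": [0,-0.0029,-0.0023],"rotation": [0,0,0],"jaw": 1},{"offset": [0,-0.003,-0.0022],"rotation": [0,0,0],"jaw": 1},{"offset": [0,-0.0031,-0.002],"rotation": [0,0,0],"jaw": 1},{"offset": [0,-0.0032,-0.0016],"rotation": [0,0,0],"jaw": 1}]'

```text
time_s: 12.42
position: [0.5367, 0.1641, 0.1397]
orientation: [3.142, 0.0, 1.527]
ft_force: [-2.8, -3.5, 6.6]
opening: 0.198
grasp_force: 39.8
```

```bash
python3 st.py
```

```text
angle 0.680 radius 76.7 tang 5.32 rad 4.72 [3.142 0.    1.527]
```

Request:
carry_out --plan '[{"offset": [0,-0.0033,-0.0022],"rotation": [0,0,0],"jaw": 1},{"offset": [0,-0.0034,-0.0017],"rotation": [0,0,0],"jaw": 1},{"offset": [0,-0.0035,-0.0014],"rotation": [0,0,0],"jaw": 1},{"offset": [0,-0.0036,-0.0012],"rotation": [0,0,0],"jaw": 1},{"offset": [0,-0.0036,-0.001],"rotation": [0,0,0],"jaw": 1}]'

```text
time_s: 13.05
position: [0.5189, 0.1648, 0.1467]
orientation: [-3.14, 0.0, 1.527]
ft_force: [-5.4, -4.8, 2.4]
opening: 0.191
grasp_force: 39.6
```

```bash
python3 st.py
```

```text
angle 0.930 radius 77.3 tang 5.54 rad 1.20 [-3.14   0.     1.527]
```

Request:
carry_out --plan '[{"offset": [0,-0.0037,-0.0009],"rotation": [0,0,0],"jaw": 1},{"offset": [0,-0.0037,-0.0007],"rotation": [0,0,0],"jaw": 1},{"offset": [0,-0.0037,-0.0005],"rotation": [0,0,0],"jaw": 1},{"offset": [0,-0.0037,-0.0003],"rotation": [0,0,0],"jaw": 1},{"offset": [0,-0.0037,-0.0001],"rotation": [0,0,0],"jaw": 1}]'

```text
time_s: 13.68
position: [0.5001, 0.1656, 0.1489]
orientation: [-3.14, 0.001, 1.527]
ft_force: [-6.0, -4.9, -1.2]
opening: 0.193
grasp_force: 39.3
```

```bash
python3 st.py
```

```text
angle 1.174 radius 77.6 tang 5.84 rad -1.01 [-3.140e+00  1.000e-03  1.527e+00]
```

Request:
carry_out --plan '[{"offset": [0,-0.0037,0.0002],"rotation": [0,0,0],"jaw": 1},{"offset": [0,-0.0037,0.0004],"rotation": [0,0,0],"jaw": 1},{"offset": [0,-0.0037,0.0006],"rotation": [0,0,0],"jaw": 1},{"offset": [0,-0.0037,0.0007],"rotation": [0,0,0],"jaw": 1},{"offset": [0,-0.0037,0.0008],"rotation": [0,0,0],"jaw": 1}]'

```text
time_s: 14.3
position: [0.4816, 0.1664, 0.1463]
orientation: [-3.14, 0.001, 1.527]
ft_force: [-7.2, -4.7, 0.3]
opening: 0.194
grasp_force: 39.4
```

```bash
python3 st.py
```

```text
angle 1.416 radius 77.7 tang 6.65 rad 2.13 [-3.140e+00  1.000e-03  1.527e+00]
```

Request:
carry_out --plan '[{"offset": [0,-0.0036,0.001],"rotation": [0,0,0],"jaw": 1},{"offset": [0,-0.0036,0.0012],"rotation": [0,0,0],"jaw": 1},{"offset": [0,-0.0035,0.0014],"rotation": [0,0,0],"jaw": 1},{"offset": [0,-0.0034,0.0015],"rotation": [0,0,0],"jaw": 1},{"offset": [0,-0.0033,0.0017],"rotation": [0,0,0],"jaw": 1}]'

```text
time_s: 14.92
position: [0.4641, 0.1672, 0.1392]
orientation: [-3.139, 0.001, 1.527]
ft_force: [-6.3, -5.4, -2.4]
opening: 0.194
grasp_force: 39.2
```

```bash
python3 st.py
```

```text
angle 1.660 radius 77.8 tang 6.41 rad 0.88 [-3.139e+00  1.000e-03  1.527e+00]
```

Request:
carry_out --plan '[{"offset": [0,-0.002,0.0011],"rotation": [0,0,0],"jaw": 1},{"offset": [0,-0.0019,0.0012],"rotation": [0,0,0],"jaw": 1},{"offset": [0,-0.0019,0.0012],"rotation": [0,0,0],"jaw": 1},{"offset": [0,-0.0019,0.0013],"rotation": [0,0,0],"jaw": 1},{"offset": [0,-0.0018,0.0013],"rotation": [0,0,0],"jaw": 1}]'

```text
time_s: 15.55
position: [0.4547, 0.1675, 0.1329]
orientation: [-3.139, 0.001, 1.527]
ft_force: [-4.0, -5.6, -4.0]
opening: 0.194
grasp_force: 39.1
```

```bash
python3 st.py
```

```text
angle 1.806 radius 77.7 tang 5.42 rad -0.91 [-3.139e+00  1.000e-03  1.527e+00]
```

Request:
carry_out --plan '[{"offset": [0,-0.0012,0.0009],"rotation": [0,0,0],"jaw": 1},{"offset": [0,-0.0012,0.0009],"rotation": [0,0,0],"jaw": 1},{"offset": [0,-0.0012,0.001],"rotation": [0,0,0],"jaw": 1},{"offset": [0,0,0],"rotation": [0,0,0],"jaw": 1},{"offset": [0,0,0],"rotation": [0,0,0],"jaw": 1}]'

```text
time_s: 16.18
position: [0.4515, 0.1677, 0.1303]
orientation: [-3.14, 0.001, 1.527]
ft_force: [-1.3, -4.9, -4.5]
opening: 0.195
grasp_force: 39.1
```

```bash
python3 st.py
```

```text
angle 1.858 radius 77.7 tang 3.77 rad -2.70 [-3.140e+00  1.000e-03  1.527e+00]
```

Request:
carry_out --plan '[{"offset": [0,-0.001,0.0012],"rotation": [0,0,0],"jaw": 1},{"offset": [0,-0.001,0.0012],"rotation": [0,0,0],"jaw": 1},{"offset": [0,-0.001,0.0012],"rotation": [0,0,0],"jaw": 1},{"offset": [0,0,0],"rotation": [0,0,0],"jaw": 1},{"offset": [0,0,0],"rotation": [0,0,0],"jaw": 1}]'

```text
time_s: 16.8
position: [0.4485, 0.1679, 0.1272]
orientation: [-3.14, 0.001, 1.527]
ft_force: [-6.3, -6.1, 3.4]
opening: 0.196
grasp_force: 39.7
```

```bash
python3 st.py
```

```text
angle 1.915 radius 77.4 tang 2.01 rad 6.58 [-3.140e+00  1.000e-03  1.527e+00]
```

Request:
carry_out --plan '[{"offset": [0,-0.0009,0.0007],"rotation": [0,0,0],"jaw": 1},{"offset": [0,-0.0009,0.0007],"rotation": [0,0,0],"jaw": 1},{"offset": [0,0,0],"rotation": [0,0,0],"jaw": 1},{"offset": [0,0,0],"rotation": [0,0,0],"jaw": 1},{"offset": [0,0,0],"rotation": [0,0,0],"jaw": 1}]'

```text
time_s: 17.42
position: [0.447, 0.1679, 0.1258]
orientation: [-3.141, 0.001, 1.527]
ft_force: [-2.3, -5.8, 1.2]
opening: 0.191
grasp_force: 39.5
```

```bash
python3 st.py
```

```text
angle 1.941 radius 77.5 tang 0.57 rad 2.29 [-3.141e+00  1.000e-03  1.527e+00]
```

Request:
carry_out --plan '[{"offset": [0,-0.0006,0.0006],"rotation": [0,0,0],"jaw": 1},{"offset": [0,-0.0003,0.0003],"rotation": [0,0,0],"jaw": 1},{"offset": [0,0,0],"rotation": [0,0,0],"jaw": 1},{"offset": [0,0,0],"rotation": [0,0,0],"jaw": 1},{"offset": [0,0,0],"rotation": [0,0,0],"jaw": 1}]'

```text
time_s: 18.05
position: [0.4462, 0.1679, 0.125]
orientation: [-3.141, 0.001, 1.527]
ft_force: [-1.4, -6.7, 1.3]
opening: 0.196
grasp_force: 39.5
```

```bash
python3 st.py
```

```text
angle 1.955 radius 77.5 tang -0.18 rad 1.66 [-3.141e+00  1.000e-03  1.527e+00]
```

The load is off the crank, so release and retreat upward.

Request:
carry_out --plan '[{"offset": [0,0,0],"rotation": [0,0,0],"jaw": 0.9},{"offset": [0,0,0],"rotation": [0,0,0],"jaw": 0.6},{"offset": [0,0,0],"rotation": [0,0,0],"jaw": 0.3},{"offset": [0,0,0],"rotation": [0,0,0],"jaw": 0.3},{"offset": [0,0,0],"rotation": [0,0,0],"jaw": 0.3}]'

```text
time_s: 18.68
position: [0.4464, 0.1683, 0.1249]
orientation: [3.142, -0.0, 1.527]
ft_force: [-0.5, 0.3, 0.0]
opening: 0.7
grasp_force: 0.0
```

Request:
carry_out --plan '[{"offset": [0,0,-0.02],"rotation": [0,0,0],"jaw": 0.3},{"offset": [0,0,-0.03],"rotation": [0,0,0],"jaw": 0.3},{"offset": [0,0,-0.05],"rotation": [0,0,0],"jaw": 0.3},{"offset": [0,0,-0.05],"rotation": [0,0,0],"jaw": 0.3},{"offset": [0.03,0,-0.03],"rotation": [0,0,0],"jaw": 0.3}]'

```text
time_s: 19.3
position: [0.4481, 0.1976, 0.3077]
orientation: [3.139, -0.001, 1.525]
ft_force: [1.3, -0.9, 0.3]
opening: 0.705
grasp_force: 0.0
```

```bash
python3 - <<'E'
from workcell import r
from h import *
print(r.get_obs()["ft_force"])
s=r.camera("scene");c=r.camera("top")
b=cv2.resize(s["img"][85:265,240:420,::-1],(400,400)); a=cv2.resize(c["img"][140:270,270:400,::-1],(400,400))
cv2.imwrite("pics/a4.png",np.hstack([a,b]))
E
```

```text
[ 1.28123273 -0.86504727  0.33263348]
```

View pics/a4.png

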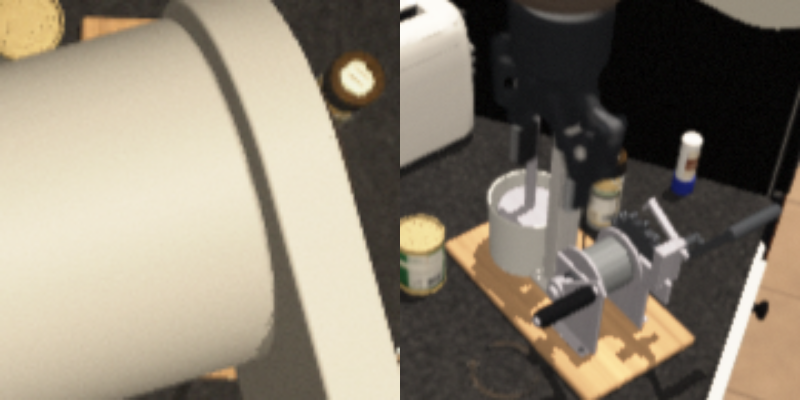

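The weight now sits in the mould at about (525,195), the lever is back, the pawl is out, and the handle shows at about (565,305). I'll check that the crank stayed put, then hand in.

```bash
python3 - <<'E'
from workcell import r
from h import *
s=r.camera("scene")
for a in(1.7,1.95,2.2): print(a,proj(s,p2w(np.array([75*np.sin(1.15-a),93,75*np.cos(1.15-a)])/1000)), "seen 314,222")
E
```

```text
1.7 (np.float64(308.68098217020133), np.float64(213.33702985277012)) seen 314,222
1.95 (np.float64(312.55147971713984), np.float64(221.43682335323365)) seen 314,222
2.2 (np.float64(315.32448979960697), np.float64(229.50247715811346)) seen 314,222
```

```bash
python3 -c "
from workcell import r
print(r.hand_in())"
```

```text
the job is handed in; nothing more can be done
None
```

I've handed the job in: the lever is laid back, the pawl is out, and the weight rests on the cheese; I let go of the crank only once its load read about zero, and it has stayed put since.

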